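# Nest the canister and twist the cover shut

### The job

Stand the small metal canister upright in the open tub that is clamped in the chrome bracket, then put the tall hollow cover over it, down on the tub's shoulder, and twist it clockwise as seen from above until its two ears are fully home under the bracket's hooks. Leave the caddy, spray bottle, jar and scoop where they are.

Things in the scene. Friction and masses are not known exactly. Their poses are not given: they have to be found in the camera images.
- tub: Open round tub, white plastic, the lower half of a twist-lock container, fixed in a chrome bracket. Origin at the centre of its underside, z up, x through the bracket's two hooks. Inner floor 6 mm above the origin, inside radius 37 mm. Shoulder at 40 mm; above it a neck rises to 50 mm, outer radius 41.5 mm, tapering to 39 mm at its top.
- tub_shoulder (a point): Centre of the tub's flat ring shoulder (radius 41.5 to 50 mm), 40 mm above the tub's origin, same axes; the cover's rim rests on it.
- hook_a (a point): Hook on the tub's +x side: point mid-way under its roof, where an ear's centre belongs, 57 mm from the tub's axis. Upright 66 mm from the axis; roof 53 to 71 mm from the axis, 29 mm long along the rim, underside 10 mm and top 15 mm above the shoulder. Open on its +y side (tub axes): an ear enters from there, turning clockwise seen from above, and meets a stop wall 0.03 rad past the middle.
- hook_b (a point): The other hook, on the tub's -x side: the same turned half round (open on its -y side, so also entered clockwise).
- canister_center (a point): Small closed canister, plain metal cylinder, 54 mm diameter, 100 mm tall, 0.2 kg, loose, standing upright on the tiles. Point at its centre, half-way up. z up.
- cover_grip (a point): Tall hollow cover, grey plastic, the upper half of the container, 0.2 kg, loose, mouth down on the tiles: diameter 98 mm outside, 90 inside, 76 mm high (72 inside). A grip bar on top, 64 mm long (cover x), 18 wide (cover y), 34 high; this point is the bar's centre, 93 mm above the lower rim. z up. A half turn makes no difference.
- cover_rim (a point): Centre of the cover's open lower rim, axes as the grip point. Two ears at the rim along +x and -x (in line with the bar) reach 62 mm from the axis, 16 mm wide, 6 mm thick. To pass down beside the hooks, cover x must be 0.5 to 2.5 rad counter-clockwise (from above) of tub x, 1 rad is handy; then it turns clockwise, with 4 mm of play under the roofs and little friction.
- cover: The cover as a body; origin at the centre of its lower rim.
- canister: The small canister as a body; origin at the centre of its underside.
- caddy: Bystander: grey plastic caddy with a sliding lid, 200 x 140 x 99 mm, origin under its centre, long side along its x.
- sprayer: Bystander: closed green spray bottle, 72 mm diameter, 221 mm tall, nozzle along its -x, origin under its centre.
- jar: Bystander: amber glass jar, 72 mm diameter, 105 mm tall, origin under its centre.
- scoop: Bystander: red measuring scoop, cup 54 mm diameter and 32 mm tall, origin under the cup's centre, handle 108 mm along its y.
Things that resemble listed ones, but are neither listed nor needed, are in the scene too. What is shaped like the cover but green or yellow is not meant.

How it is judged:
On the way:
1. the small canister stands upright in the tub (horizontal distance between canister_center and tub below 0.014 m and z of canister_center in the frame of tub between 0.052 and 0.061 m and angle between canister_center's own z axis and vertical below 0.1 rad), for 0.2 s.
At the end, for the whole second after the job is handed in: The canister stands upright (within 0.1 rad) on the tub's floor, within 14 mm of its axis; the cover sits level (0.06 rad) on the shoulder, rim within 4 mm of shoulder height and 8 mm of the tub's axis, its ears under the hooks (cover x within 0.15 rad of tub x); both are at rest (all of step 1 and horizontal distance between cover_rim and tub below 0.008 m and z of cover_rim in the frame of tub between 0.036 and 0.0435 m and z of cover_grip in the frame of tub above 0.12 m and angle between cover_grip's own z axis and vertical below 0.06 rad and angle between the x axis of cover_grip and the x axis of tub, either way round below 0.15 rad and linear speed of each of cover, canister below 0.02 m/s); the robot touches nothing.
It fails at once if the grey caddy is moved more than 30 mm (distance of caddy from where it was at the start of the episode above 0.03 m).
It fails at once if the green spray bottle is moved more than 30 mm (distance of sprayer from where it was at the start of the episode above 0.03 m).
It fails at once if the amber jar is moved more than 30 mm (distance of jar from where it was at the start of the episode above 0.03 m).
It fails at once if the red scoop is moved more than 30 mm (distance of scoop from where it was at the start of the episode above 0.03 m).
It also fails if it takes over 58 s, if anything falls off the work surface, if the arm or the gripper's body presses on something with over 40 N, if the wrist force passes 120 N, or if a joint passes its speed limit or range.

### The arm

A 7-joint arm with a two-finger parallel gripper is mounted at the origin on the work surface. World frame = base frame: x ahead of the robot, y to its left, z up, the work surface at z = 0. Lengths are in m, angles in rad, forces in N, time in s.
With the tool pointing down it reaches from about 0.4 to 0.875 m from the base axis. Payload 4.4 kg.
Tool frame: the origin (TCP) lies midway between the tips of the shut fingers; the grasp point (between the pads) lies 19 mm behind it; z points along the fingers, y is the direction in which the jaws open and shut (so a half turn about z gives the same grasp; the last joint's range is limited). The gripper opens to 85 mm and grips with 20 to 120 N. Pads are 22 mm wide; open, the fingers measure 114 mm over their backs; the gripper's body (76 mm by 85 mm) begins 54 mm behind the grasp point. The pads swing forward as they close: fully open they stand 13 mm farther back than shut.
Start: joints at [1.242, 0.628, 0.038, 1.517, -0.027, 0.996, -0.02], TCP at [0.169, -0.628, 0.231] pointing down, gripper open.
Joint ranges: [-3.06, 3.06], [-0.37, 2.12], [-1.25, 1.32], [0.18, 2.47], [-1.1, 4.24], [0.23, 1.98], [-2.94, 2.94]. Speed limits (rad/s): [2.57, 2.57, 3.14, 3.14, 3.14, 3.14, 3.14].

### API

Orientations are given as a rotation vector (axis times angle).
In Python, from plant import env, vision gives the robot as it stands.
- The arm moves only by the tool play_rows, never from a script. Its argument "increments" is a list of rows, each an object with "linear": the shift along the world's x, y, z in cm, a list of three; "twist": the turn, a rotation vector about the world's x, y, z in degrees, a list of three. In form: [{"linear": [dx, dy, dz], "twist": [rx, ry, rz]}, ...]. A call has 1 to 12 rows; each row shifts and turns the commanded pose from where the row before left it; what a row does not reach is not made up. A row lasts 1/8 s, in which the tool goes at most 62.5 mm and 10.7 degrees, less where a joint would pass 70% of its speed; a pose out of reach is approached as far as the arm can. A call with a gripper value outside its range is refused whole. "jaw" is the opening in per cent of the stroke, from 0 (shut) to 100 (fully open), set as the call begins (left out, the last holds). The fingers move at their own pace and stop on an object; "force" is the grip in N (left out, the last holds). Time passes only in rows, so rows that do not move let the fingers close. It gives the time, the measured TCP pose, the force and the opening at its end, in the units of the state.
- env.sense(): the state, without advancing time (a new reading comes with each control period).
- vision.snapshot(name): name is "side" or "top"; returns a dict with "image" (420x560x3 uint8, red, green, blue), "camera_matrix" (3x3 intrinsics, pixels), "pose" (4x4, takes a point from camera to world coordinates). Camera axes: x right, y down, z forward; pixel columns grow to the right and rows downward; lengths in m; the calibration is good to about 2 mm. A picture is of the moment at which its call begins. There is no depth.
- env.sign_off(): hands the job in, once; it reports no verdict.
The state is a dict: "time": time; "joints": joint angles; "joint_vel": joint speeds; "joint_efforts": joint torques, N m; "tcp_pos": TCP position; "orientation": TCP orientation; "ft_force": force on the tool from outside, world axes, zero at the start; "torque": the same for the moment, N m; "finger_gap": finger opening in m.
Only numpy, scipy, OpenCV 4.12 (cv2) and the standard library are available. Lean on these libraries where they do the work, as an engineer would, in place of code of your own. Each camera call takes 0.05 s, during which the arm holds its last target.

## Working session

There is one attempt and no reset: what is moved stays moved. The work goes in short steps, Python scripts to look and compute and a tool call to move; the robot and the scene stay as the last step left them, time stands still between calls to the robot, and variables do not carry over. Pictures are saved under pics/ and viewed, and the job is handed in when it is done.

Besides the shell and the picture viewer there is one more tool, called after "Request:" as name([rows], argument=value, ...), one row to a line, values as JSON. play_rows: Moves the arm, as the interface text tells. Its arguments: {"type":"object","properties":{"increments":{"type":"array"},"jaw":{"type":"number"},"force":{"type":"number"}},"required":["increments"]}

```bash
ls; mkdir -p pics
python3 - <<'E'
from plant import env, vision
import cv2
for n in ("side","top"):
    s=vision.snapshot(n); cv2.imwrite(f"pics/{n}0.png",s["image"][:,:,::-1]); print(s["camera_matrix"].tolist(), s["pose"].round(4).tolist())
print(env.sense())
E
```

```text
pics
[[406.2596049391727, 0.0, 283.13377605186537], [0.0, 406.2596049391727, 205.4974394119808], [0.0, 0.0, 1.0]] [[-0.9906, -0.0757, 0.1139, 0.3946], [-0.1368, 0.5401, -0.8304, 1.0209], [0.0013, -0.8382, -0.5454, 0.7732], [0.0, 0.0, 0.0, 1.0]]
[[405.5898220717304, 0.0, 278.04919680955345], [0.0, 405.5898220717304, 210.83766724214516], [0.0, 0.0, 1.0]] [[-0.0171, -0.995, 0.098, 0.4136], [-0.9998, 0.0165, -0.0078, 0.0074], [0.0062, -0.0982, -0.9952, 1.4457], [0.0, 0.0, 0.0, 1.0]]
{'time': 0.1, 'joints': array([ 1.24219884,  0.62924079,  0.03844299,  1.51827044, -0.0270204 ,
        0.99630506, -0.01999906]), 'joint_vel': array([-3.23756088e-05, -4.55759582e-03,  2.18380363e-04, -3.34385205e-03,
       -1.52961460e-04,  4.68610750e-04,  8.25142530e-04]), 'joint_efforts': array([ 2.64374612e-03, -5.64525139e+01,  1.23013113e+00, -1.93972278e+01,
        1.11955465e-02,  5.43543545e-03, -9.77054896e-06]), 'tcp_pos': array([ 0.16874916, -0.62713077,  0.23048855]), 'orientation': array([-3.11283566e+00, -4.11379171e-01,  3.48557505e-04]), 'ft_force': array([-0.67832144,  0.1342368 ,  0.75871536]), 'torque': array([ 0.03715194,  0.03835144, -0.01507489]), 'finger_gap': 0.08567493081226407}
```

View pics/side0.png

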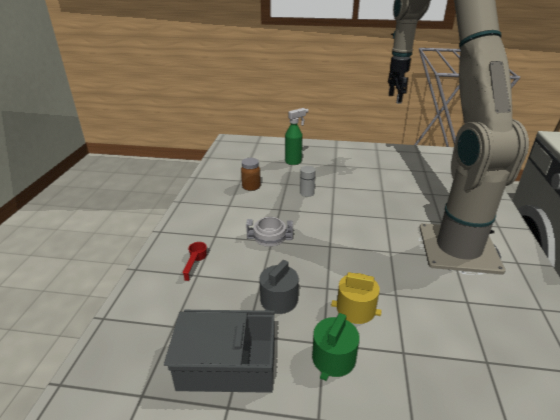

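View pics/top0.png

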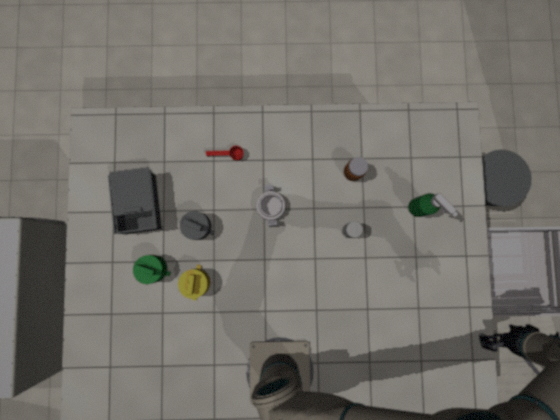

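The top view shows the tub at (271,206), the canister at (354,230) and the grey cover at (197,226). In the side view the tub is at (270,230), the canister at (308,182) and the cover at (280,287). I'll enlarge crops of each.

```bash
cat > h.py <<'E'
import numpy as np, cv2
def ray(s,u,v):
    K=s["camera_matrix"];P=s["pose"];d=P[:3,:3]@np.linalg.solve(K,[u,v,1.]);return P[:3,3],d
def atz(s,u,v,z):
    o,d=ray(s,u,v);return o+d*(z-o[2])/d[2]
def proj(s,p):
    P=s["pose"];q=(np.atleast_2d(p)-P[:3,3])@P[:3,:3];q=q@s["camera_matrix"].T;return q[:,:2]/q[:,2:]
def crop(s,u,v,w,k):
    im=s["image"][v-w:v+w,u-w:u+w,::-1];return cv2.resize(im,None,fx=k,fy=k,interpolation=cv2.INTER_CUBIC)
E
python3 - <<'E'
from plant import env, vision
import cv2,numpy as np
from h import *
t=vision.snapshot("top");s=vision.snapshot("side")
a=np.hstack([crop(t,270,206,22,6),crop(t,354,230,22,6),crop(t,197,226,22,6)])
b=np.hstack([crop(s,270,230,32,4),crop(s,308,182,32,4),crop(s,280,287,32,4)])
w=min(a.shape[1],b.shape[1])
cv2.imwrite("pics/crop0.png",np.vstack([a[:,:w],b[:,:w]]))
E
```

```text
(no output)
```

View pics/crop0.png

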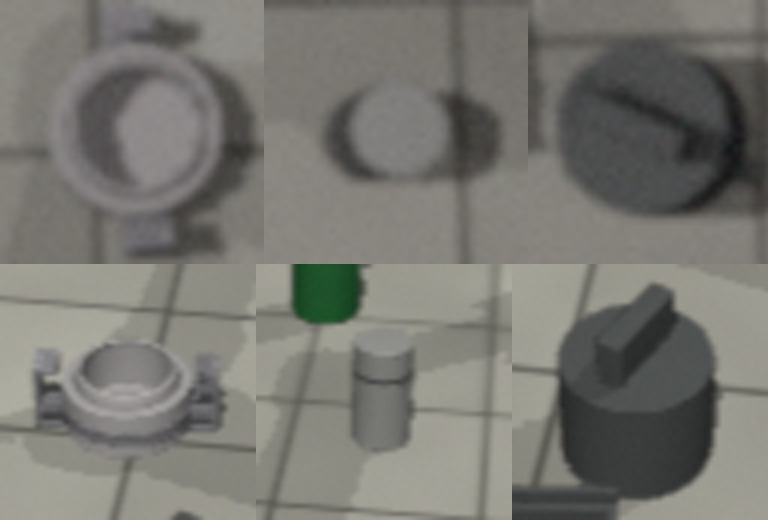

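```bash
cat > ov.py <<'E'
from plant import env, vision
from h import *
import sys
def circ(c,r,z): 
    a=np.linspace(0,2*np.pi,60);return np.c_[c[0]+r*np.cos(a),c[1]+r*np.sin(a),0*a+z]
def box(c,yaw,x0,x1,y0,y1,z):
    q=np.array([[x0,y0],[x1,y0],[x1,y1],[x0,y1],[x0,y0]]);R=np.array([[np.cos(yaw),-np.sin(yaw)],[np.sin(yaw),np.cos(yaw)]])
    return np.c_[q@R.T+c,np.full(5,z)]
def tub(c,yaw,z=0):
    L=[circ(c,.05,z+.04),circ(c,.039,z+.05)]
    for k in (0,np.pi): L.append(box(c,yaw+k,.053,.071,-.0145,.0145,z+.055))
    return L
def can(c,z=0): return [circ(c,.027,z+.1),circ(c,.027,z)]
def cover(c,yaw,z=0):
    L=[circ(c,.049,z+.076),circ(c,.049,z),box(c,yaw,-.032,.032,-.009,.009,z+.11),box(c,yaw,-.032,.032,-.009,.009,z+.076)]
    for k in (0,np.pi): L.append(box(c,yaw+k,.049,.062,-.008,.008,z+.006))
    return L
def draw(s,lines,u,v,w,k,col=(0,0,255)):
    im=crop(s,u,v,w,k)
    for l in lines:
        p=(proj(s,l)-[u-w,v-w]+.5)*k-.5
        cv2.polylines(im,[np.round(p*8).astype(np.int32)],False,col,1,cv2.LINE_AA,3)
    return im
E
cat > fit0.py <<'E'
from ov import *
t=vision.snapshot("top");s=vision.snapshot("side")
print("tub",atz(t,270.4,205,.04),"can",atz(t,354.1,229.3,.1),"cov",atz(t,193.9,224.6,.076))
a,b=atz(t,248+128/6-.4,184+22/6-.4,.055),atz(t,248+150/6-.4,184+235/6-.4,.055)
print("hooks",a,b,np.linalg.norm(a-b),"mid",(a+b)/2)
d=a-b;ty=np.arctan2(d[1],d[0]);print("yaw",ty)
# cover bar in side view, top edge ends
c0=248+ (600-512)/4-.4; 
e1=atz(s,248+(610-512)/4-.4,255+(345-264)/4-.4,.11);e2=atz(s,248+(662-512)/4-.4,255+(290-264)/4-.4,.11)
print("bar",e1,e2,np.linalg.norm(e1-e2),np.arctan2(*(e2-e1)[1::-1]))
E
python3 fit0.py
```

```text
tub [0.57302834 0.02270165 0.04      ] can [ 0.48040583 -0.25477523  0.1       ] cov [0.50658205 0.28167369 0.076     ]
hooks [0.63323405 0.02667372 0.055     ] [0.5097939  0.01592203 0.055     ] 0.12390749493602435 mid [0.57151398 0.02129787 0.055     ]
yaw 0.08688120952544469
bar [0.51784909 0.31331093 0.11      ] [0.4938765  0.26009244 0.11      ] 0.05836858956624735 -1.9940294521552513
```

```bash
cat > fit1.py <<'E'
from ov import *
t=vision.snapshot("top");s=vision.snapshot("side")
T=(np.array([.5725,.022]),.087);C=np.array([.4804,-.2548]);V=(np.array([.5066,.2817]),1.15)
L=[tub(*T),can(C),cover(*V)]
a=np.hstack([draw(t,l,u,v,22,6) for l,(u,v) in zip(L,[(270,206),(354,230),(197,226)])])
b=np.hstack([draw(s,l,u,v,33,4) for l,(u,v) in zip(L,[(270,230),(308,182),(280,287)])])
w=min(a.shape[1],b.shape[1]);cv2.imwrite("pics/"+__import__("sys").argv[1],np.vstack([a[:,:w],b[:,:w]]))
E
python3 fit1.py ov1.png
```

```text
(no output)
```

View pics/ov1.png

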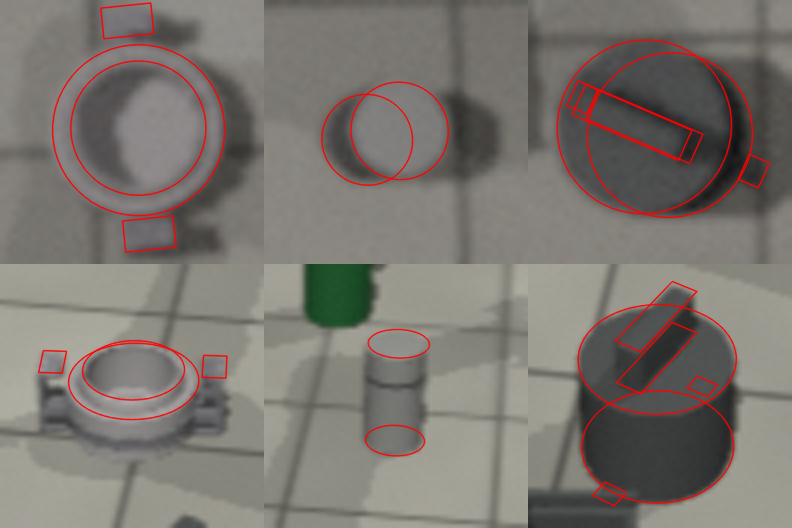

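```bash
cat > fit2.py <<'E'
from ov import *
t=vision.snapshot("top");s=vision.snapshot("side")
print(proj(t,[.4804,-.2548,.1]),proj(s,[.4804,-.2548,.1]))
print("can side",atz(s,307.5,169.1,.1))
def sub(s,u,v,w,n):
    cv2.imwrite(n,crop(s,u,v,w,14))
A=np.hstack([crop(s,308,182,21,14),crop(t,354,230,21,14)])
cv2.imwrite("pics/can2.png",A[:590,:])
# 800 limit
cv2.imwrite("pics/can2.png",cv2.resize(np.hstack([crop(s,308,182,21,9),crop(t,354,230,21,9)]),None,fx=1,fy=1))
cv2.imwrite("pics/tub2.png",np.hstack([crop(s,270,230,26,7),crop(t,270,206,26,7)]))
E
python3 fit2.py
```

```text
[[354.10750333 229.30162784]] [[308.2010719  168.39357153]]
can side [ 0.4823929  -0.24915702  0.1       ]
```

View pics/can2.png

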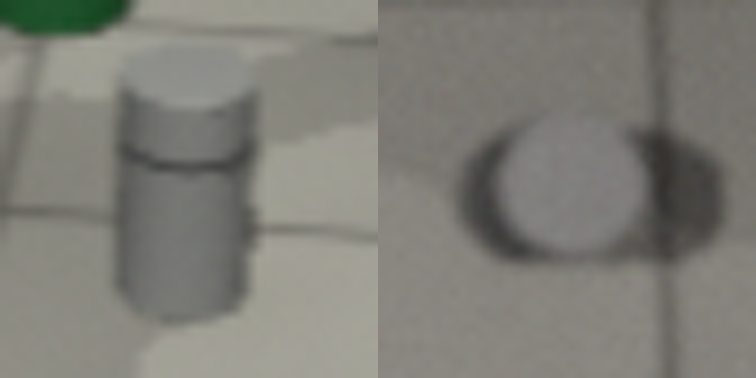

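View pics/tub2.png

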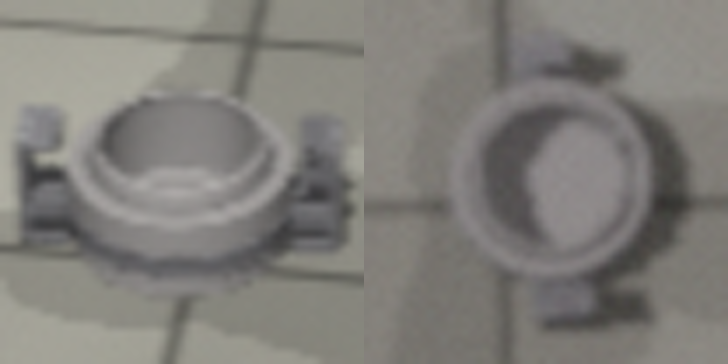

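The canister is at about (0.481,-0.253), with the two views agreeing to about 5 mm. The tub is at (0.5725,0.022) with yaw 0.087, and the cover at (0.507,0.282) with yaw about 1.15. Next I move over the canister.

Request:
play_rows([
  {"linear":[3.1,3.7,-0.2],"twist":[0,0,5]},
  {"linear":[3.1,3.7,-0.2],"twist":[0,0,5]},
  {"linear":[3.1,3.7,-0.2],"twist":[0,0,5]},
  {"linear":[3.1,3.7,-0.2],"twist":[0,0,5]},
  {"linear":[3.1,3.7,-0.2],"twist":[0,0,5]},
  {"linear":[3.1,3.7,-0.2],"twist":[0,0,5]},
  {"linear":[3.1,3.7,-0.2],"twist":[0,0,5]},
  {"linear":[3.1,3.7,-0.2],"twist":[0,0,5]},
  {"linear":[3.1,3.7,-0.2],"twist":[0,0,5]},
  {"linear":[3.1,3.7,-0.2],"twist":[0,0,5]},
  {"linear":[0,0,0],"twist":[0,0,0]},
  {"linear":[0,0,0],"twist":[0,0,0]},
], jaw=100, force=40)

```text
time: 2.0
tcp_pos: [0.4784, -0.2584, 0.2113]
orientation: [2.649, 1.688, -0.001]
ft_force: [0.1, 0.4, -1.0]
finger_gap: 0.0855
```

Request:
play_rows([
  {"linear":[0.3,0.5,-3],"twist":[0,0,0]},
  {"linear":[0,0,-3],"twist":[0,0,0]},
  {"linear":[0,0,-3],"twist":[0,0,0]},
  {"linear":[0,0,-3],"twist":[0,0,0]},
  {"linear":[0,0,-2],"twist":[0,0,0]},
  {"linear":[0,0,-1],"twist":[0,0,0]},
  {"linear":[0,0,0],"twist":[0,0,0]},
  {"linear":[0,0,0],"twist":[0,0,0]},
])

```text
time: 3.0
tcp_pos: [0.4823, -0.2534, 0.0621]
orientation: [2.648, 1.688, 0.001]
ft_force: [-0.2, -0.4, 0.2]
finger_gap: 0.0854
```

Run:
```python
from ov import *
t=vision.snapshot("top");s=vision.snapshot("side")
L=can([.481,-.253])
cv2.imwrite("pics/g1.png",np.hstack([crop(s,308,175,32,6),draw(s,L,308,175,32,6)])); print(env.sense()["ft_force"],env.sense()["tcp_pos"])
```

```text
[ 0.60920916 -0.61372167 -0.65787584] [ 0.48241189 -0.25311049  0.06217571]
```

View pics/g1.png

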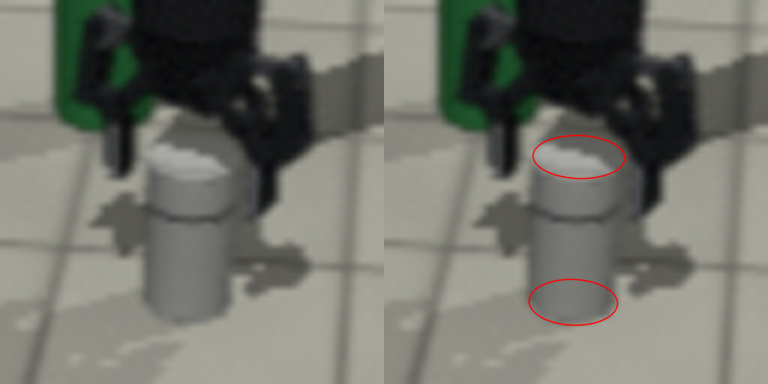

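The canister (left panel, x 145–235) is between the two fingers (about 118 and 262), so I close.

Request:
play_rows([
  {"linear":[0,0,0],"twist":[0,0,0]},
  {"linear":[0,0,0],"twist":[0,0,0]},
  {"linear":[0,0,0],"twist":[0,0,0]},
  {"linear":[0,0,0],"twist":[0,0,0]},
  {"linear":[0,0,0],"twist":[0,0,0]},
  {"linear":[0,0,0],"twist":[0,0,0]},
], jaw=0, force=50)

```text
time: 3.85
tcp_pos: [0.4823, -0.2528, 0.0619]
orientation: [2.648, 1.689, 0.001]
ft_force: [0.6, 0.6, 6.0]
finger_gap: 0.0531
```

Request:
play_rows([
  {"linear":[0,0,2],"twist":[0,0,0]},
  {"linear":[0,0,4],"twist":[0,0,0]},
  {"linear":[0,0,4],"twist":[0,0,0]},
  {"linear":[1.3,4,0],"twist":[0,0,0]},
  {"linear":[1.3,4,0],"twist":[0,0,0]},
  {"linear":[1.3,4,0],"twist":[0,0,0]},
  {"linear":[1.3,4,0],"twist":[0,0,0]},
  {"linear":[1.3,4,0],"twist":[0,0,0]},
  {"linear":[1.3,4,0],"twist":[0,0,0]},
  {"linear":[1.2,3.5,0],"twist":[0,0,0]},
  {"linear":[0,0,0],"twist":[0,0,0]},
  {"linear":[0,0,0],"twist":[0,0,0]},
])

```text
time: 5.35
tcp_pos: [0.571, 0.0216, 0.1607]
orientation: [-2.649, -1.689, 0.003]
ft_force: [-0.4, -1.7, -2.9]
finger_gap: 0.0535
```

Run:
```python
from ov import *
t=vision.snapshot("top");s=vision.snapshot("side")
p=env.sense()["tcp_pos"];print(p)
L=can(p[:2],p[2]-.062)+tub([.5725,.022],.087)
cv2.imwrite("pics/g2.png",np.hstack([crop(s,270,215,35,5),draw(s,L,270,215,35,5)]));
```

```text
[0.57120505 0.02065083 0.16090878]
```

View pics/g2.png

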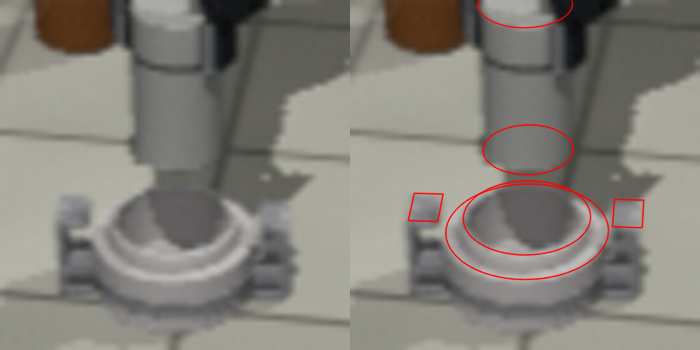

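Run:
```python
from ov import *
t=vision.snapshot("top");s=vision.snapshot("side")
cv2.imwrite("pics/g3.png",np.hstack([crop(s,270,205,28,7),crop(t,270,206,28,7)]));
```

```text
(no output)
```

View pics/g3.png

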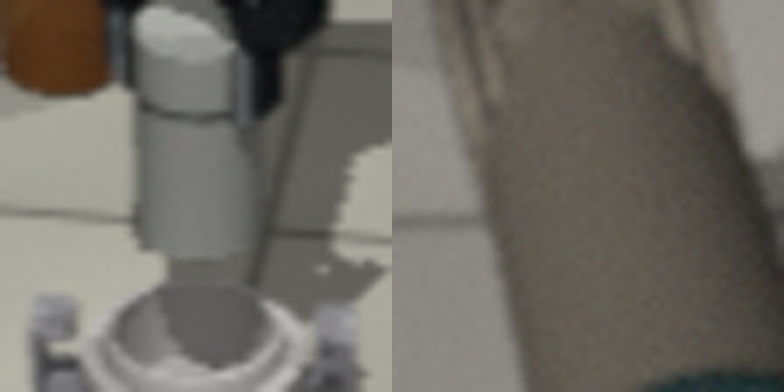

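Request:
play_rows([
  {"linear":[0.3,0.3,0],"twist":[0,0,0]},
  {"linear":[0,0,-2],"twist":[0,0,0]},
  {"linear":[0,0,-2],"twist":[0,0,0]},
  {"linear":[0,0,-2],"twist":[0,0,0]},
  {"linear":[0,0,-0.5],"twist":[0,0,0]},
  {"linear":[0,0,0],"twist":[0,0,0]},
])

```text
time: 6.3
tcp_pos: [0.5751, 0.0254, 0.0964]
orientation: [-2.649, -1.689, -0.0]
ft_force: [0.0, -0.4, -2.2]
finger_gap: 0.0529
```

Request:
play_rows([
  {"linear":[0,0,-1],"twist":[0,0,0]},
  {"linear":[0,0,-1],"twist":[0,0,0]},
  {"linear":[0,0,-0.5],"twist":[0,0,0]},
  {"linear":[0,0,-0.2],"twist":[0,0,0]},
  {"linear":[0,0,0],"twist":[0,0,0]},
])

```text
time: 6.92
tcp_pos: [0.5749, 0.0254, 0.0692]
orientation: [-2.649, -1.689, 0.0]
ft_force: [0.1, 0.6, -1.7]
finger_gap: 0.0531
```

Request:
play_rows([
  {"linear":[0,0,-0.1],"twist":[0,0,0]},
  {"linear":[0,0,0],"twist":[0,0,0]},
])

```text
time: 7.18
tcp_pos: [0.575, 0.0253, 0.0684]
orientation: [2.649, 1.689, 0.0]
ft_force: [0.5, -0.7, -1.0]
finger_gap: 0.0529
```

Run:
```python
from ov import *
s=vision.snapshot("side")
cv2.imwrite("pics/g4.png",crop(s,270,215,30,9));print(env.sense()["ft_force"])
```

```text
[-0.50426135  0.11879854 -2.01382596]
```

View pics/g4.png

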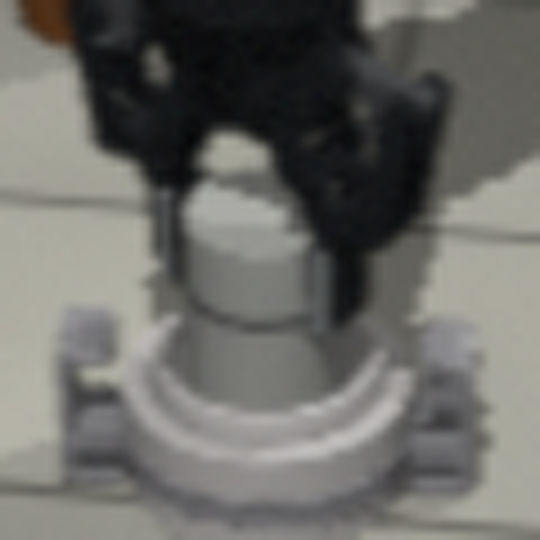

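The canister (x 185–315) is inside the tub ring (120–415), roughly centred. I lower until contact, then release.

Request:
play_rows([
  {"linear":[0,0,-0.1],"twist":[0,0,0]},
  {"linear":[0,0,0],"twist":[0,0,0]},
])

```text
time: 7.48
tcp_pos: [0.5751, 0.0254, 0.0679]
orientation: [2.649, 1.689, 0.001]
ft_force: [-2.2, -0.3, 4.5]
finger_gap: 0.0529
```

Request:
play_rows([
  {"linear":[0,0,-0.1],"twist":[0,0,0]},
  {"linear":[0,0,0],"twist":[0,0,0]},
])

```text
time: 7.72
tcp_pos: [0.5752, 0.0254, 0.0678]
orientation: [2.648, 1.689, 0.001]
ft_force: [-2.3, -1.0, 12.0]
finger_gap: 0.0528
```

Request:
play_rows([
  {"linear":[0,0,0],"twist":[0,0,0]},
  {"linear":[0,0,0],"twist":[0,0,0]},
  {"linear":[0,0,0],"twist":[0,0,0]},
  {"linear":[0,0,0],"twist":[0,0,0]},
  {"linear":[0,0,0],"twist":[0,0,0]},
  {"linear":[0,0,3],"twist":[0,0,0]},
  {"linear":[0,0,4],"twist":[0,0,0]},
  {"linear":[0,0,4],"twist":[0,0,0]},
  {"linear":[0,0,2],"twist":[0,0,0]},
], jaw=100)

```text
time: 8.85
tcp_pos: [0.5759, 0.0254, 0.1987]
orientation: [2.648, 1.688, 0.005]
ft_force: [0.2, 0.1, 0.0]
finger_gap: 0.0855
```

Request:
play_rows([
  {"linear":[-1.2,4.3,0],"twist":[0,0,0]},
  {"linear":[-1.2,4.3,0],"twist":[0,0,0]},
  {"linear":[-1.2,4.3,0],"twist":[0,0,0]},
  {"linear":[-1.2,4.3,0],"twist":[0,0,0]},
  {"linear":[-1.1,4.2,0],"twist":[0,0,0]},
  {"linear":[-1.0,4.2,0],"twist":[0,0,0]},
  {"linear":[0,0,0],"twist":[0,0,0]},
])

```text
time: 9.72
tcp_pos: [0.5039, 0.2863, 0.1964]
orientation: [-2.64, -1.697, -0.002]
ft_force: [-0.2, -0.6, 0.2]
finger_gap: 0.0853
```

Run:
```python
from ov import *
t=vision.snapshot("top");s=vision.snapshot("side")
p=env.sense()["tcp_pos"];print(p)
T=tub([.5735,.023],.087)+can([.5735,.023],.006);V=cover(np.array([.5066,.2817]),1.15)
cv2.imwrite("pics/h1.png",np.vstack([np.hstack([crop(s,270,225,32,6),draw(s,T,270,225,32,6)])
,np.hstack([crop(t,270,206,32,3),draw(t,T,270,206,32,3),crop(t,197,226,32,3),draw(t,V,197,226,32,3)])]))
cv2.imwrite("pics/h2.png",np.hstack([crop(s,280,275,40,5),draw(s,V,280,275,40,5)]))
```

```text
[0.50569612 0.28116035 0.19614269]
```

View pics/h1.png

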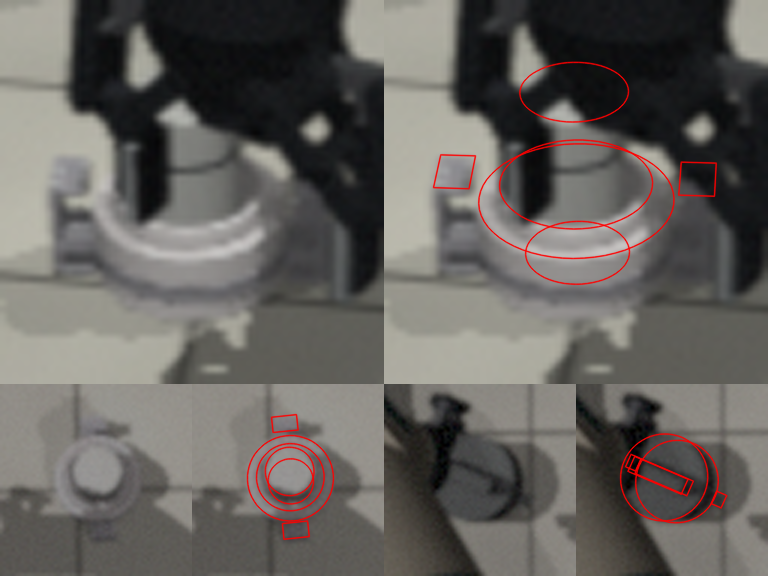

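View pics/h2.png

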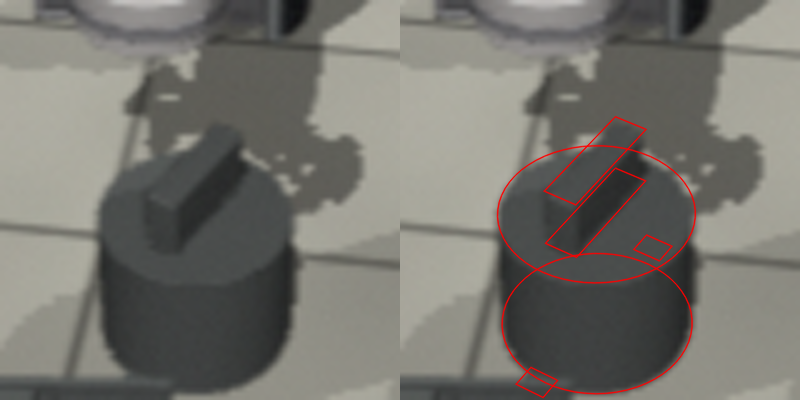

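The side view shows the cover's bar running from (165,200) to (230,130). The overlay at yaw 1.15 fits it within about 1 px, and the canister stands in the tub. I go down onto the bar.

Request:
play_rows([
  {"linear":[0,0.1,-3],"twist":[0,0,0]},
  {"linear":[0,0,-3],"twist":[0,0,0]},
  {"linear":[0,0,-3],"twist":[0,0,0]},
  {"linear":[0,0,-1.5],"twist":[0,0,0]},
  {"linear":[0,0,-0.9],"twist":[0,0,0]},
  {"linear":[0,0,0],"twist":[0,0,0]},
  {"linear":[0,0,0],"twist":[0,0,0]},
])

```text
time: 10.7
tcp_pos: [0.5066, 0.2826, 0.0832]
orientation: [2.649, 1.689, 0.003]
ft_force: [-0.2, -0.7, 0.5]
finger_gap: 0.0854
```

Run:
```python
from ov import *
s=vision.snapshot("side");e=env.sense();print(e["tcp_pos"],e["ft_force"])
cv2.imwrite("pics/i1.png",crop(s,280,270,40,7))
```

```text
[0.50653139 0.28265427 0.08326807] [0.13190066 1.28620635 0.06527216]
```

View pics/i1.png

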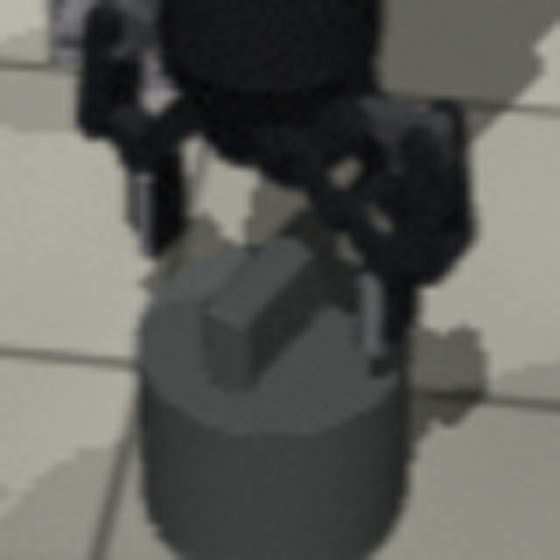

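The bar at (205–310, 240–390) lies centred between the pads at (150,220) and (380,330), so I close.

Request:
play_rows([
  {"linear":[0,0,0],"twist":[0,0,0]},
  {"linear":[0,0,0],"twist":[0,0,0]},
  {"linear":[0,0,0],"twist":[0,0,0]},
  {"linear":[0,0,0],"twist":[0,0,0]},
  {"linear":[0,0,0],"twist":[0,0,0]},
  {"linear":[0,0,0],"twist":[0,0,0]},
  {"linear":[0,0,0],"twist":[0,0,0]},
  {"linear":[0,0,0],"twist":[0,0,0]},
], jaw=0, force=50)

```text
time: 11.75
tcp_pos: [0.5061, 0.2825, 0.0825]
orientation: [-2.649, -1.689, -0.001]
ft_force: [0.1, 0.2, 3.4]
finger_gap: 0.0173
```

Request:
play_rows([
  {"linear":[0,0,1],"twist":[0,0,0]},
  {"linear":[0,0,3],"twist":[0,0,0]},
  {"linear":[0,0,4],"twist":[0,0,0]},
  {"linear":[0,0,4],"twist":[0,0,0]},
  {"linear":[0,0,2],"twist":[0,0,0]},
  {"linear":[0,0,0],"twist":[0,0,0]},
  {"linear":[0,0,0],"twist":[0,0,0]},
])

```text
time: 12.62
tcp_pos: [0.5051, 0.2816, 0.2212]
orientation: [2.649, 1.689, -0.004]
ft_force: [-0.2, -0.5, -1.8]
finger_gap: 0.0167
```

Run:
```python
from ov import *
s=vision.snapshot("side");t=vision.snapshot("top");e=env.sense();p=e["tcp_pos"];print(p,e["ft_force"],e["finger_gap"])
V=cover(p[:2],1.148,p[2]-.0832);T=tub([.5735,.023],.087)+can([.5735,.023],.006)
def sh(f): 
    return np.vstack([np.hstack([f(s,V,285,235,40,4),f(s,T,270,225,32,5)]),np.hstack([f(t,V,190,226,32,5),f(t,T,270,206,32,5)])]) 
for n,f in(("a",lambda s,L,*a:crop(s,*a)),("b",draw)):
    A=[f(s,V,285,240,36,4),f(s,T,270,225,36,4),f(t,T,270,206,24,6)];cv2.imwrite(f"pics/j1{n}.png",np.hstack([x for x in A]))
a=cv2.imread("pics/j1a.png");b=cv2.imread("pics/j1b.png");v=np.vstack([a,b]);print(v.shape);cv2.imwrite("pics/j1.png",cv2.resize(v,(v.shape[1]*600//v.shape[0],600)) if v.shape[0]>600 else v)
```

```text
[0.50503765 0.28169105 0.22088302] [ 0.14543376  0.25739713 -2.21944376] 0.017595997569653445
(576, 864, 3)
```

View pics/j1.png

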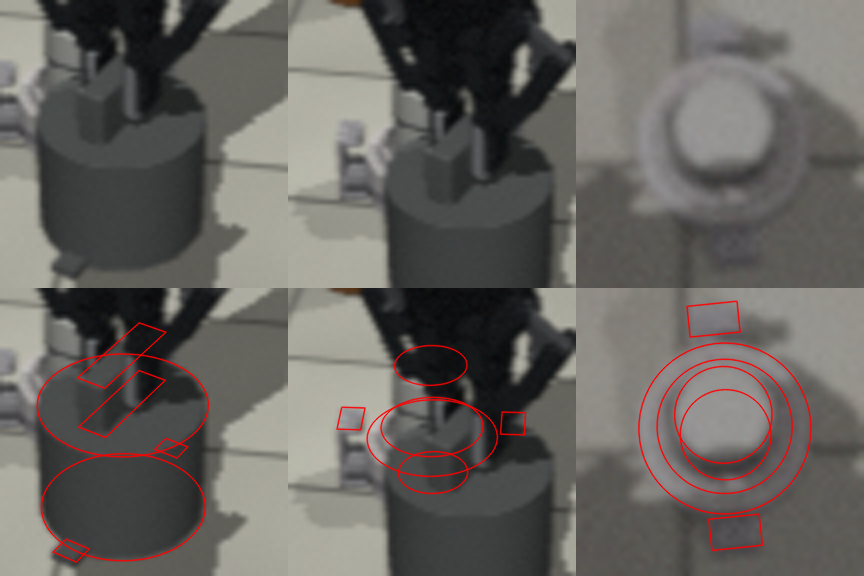

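The cover hangs level in the gripper, with the ear at (70,265) matching the overlay. From the ring and hooks the tub centre refines to about (0.574,0.0235). I carry the cover over.

Request:
play_rows([
  {"linear":[1,-3.7,0],"twist":[0,0,0]},
  {"linear":[1,-3.7,0],"twist":[0,0,0]},
  {"linear":[1,-3.7,0],"twist":[0,0,0]},
  {"linear":[1,-3.7,0],"twist":[0,0,0]},
  {"linear":[1,-3.7,0],"twist":[0,0,0]},
  {"linear":[1,-3.7,0],"twist":[0,0,0]},
  {"linear":[0.9,-3.6,0],"twist":[0,0,0]},
  {"linear":[0,0,0],"twist":[0,0,0]},
  {"linear":[0,0,0],"twist":[0,0,0]},
  {"linear":[0,0,0],"twist":[0,0,0]},
])

```text
time: 13.98
tcp_pos: [0.5745, 0.0259, 0.2219]
orientation: [-2.646, -1.692, 0.0]
ft_force: [-0.9, 0.2, -1.7]
finger_gap: 0.0171
```

```bash
cat > k.py <<'E'
from ov import *
import sys
s=vision.snapshot("side");t=vision.snapshot("top");e=env.sense();p=e["tcp_pos"];print(p,e["ft_force"],e["orientation"])
o=e["orientation"]
if o[0]<0:o=-o
yaw=2*np.arctan2(o[1],o[0]);print("cover yaw",yaw)
V=cover(p[:2],yaw,p[2]-.0825);T=tub([.574,.0235],.087)
cv2.imwrite("pics/"+sys.argv[1],np.hstack([crop(s,270,210,40,5),draw(s,V+T,270,210,40,5)]))
E
python3 k.py k1.png
```

```text
[0.57462164 0.02555923 0.22217311] [-0.0617656  -0.01474128 -2.39973882] [-2.64662711e+00 -1.69160056e+00  9.96874364e-05]
cover yaw 1.1374246427819819
```

View pics/k1.png

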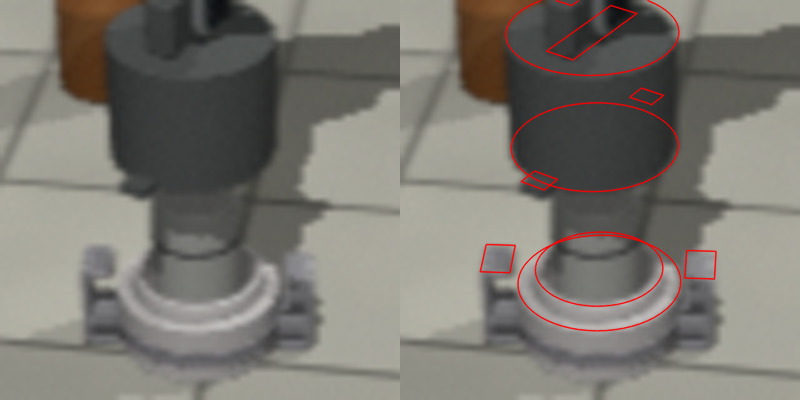

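Request:
play_rows([
  {"linear":[-0.15,-0.2,0],"twist":[0,0,0]},
  {"linear":[0,0,-2],"twist":[0,0,0]},
  {"linear":[0,0,-2],"twist":[0,0,0]},
  {"linear":[0,0,-2],"twist":[0,0,0]},
  {"linear":[0,0,-1.5],"twist":[0,0,0]},
  {"linear":[0,0,-0.7],"twist":[0,0,0]},
  {"linear":[0,0,0],"twist":[0,0,0]},
  {"linear":[0,0,0],"twist":[0,0,0]},
])

```text
time: 15.08
tcp_pos: [0.5739, 0.0224, 0.141]
orientation: [2.648, 1.689, 0.002]
ft_force: [0.9, -0.6, -1.9]
finger_gap: 0.0171
```

```bash
python3 k.py k2.png
```

```text
[0.57388532 0.02236513 0.14099228] [-0.04245359 -0.07961853 -1.99608349] [2.64821899e+00 1.68895289e+00 1.89342409e-03]
cover yaw 1.1354582292630322
```

View pics/k2.png

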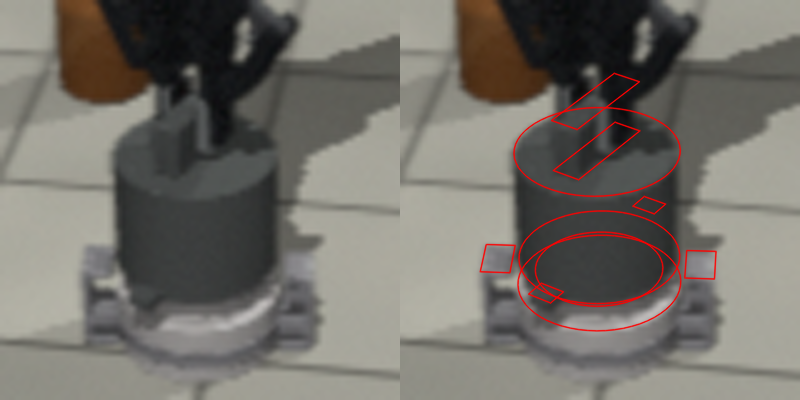

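Request:
play_rows([
  {"linear":[-0.05,0.1,-0.4],"twist":[0,0,0]},
  {"linear":[0,0,-0.4],"twist":[0,0,0]},
  {"linear":[0,0,-0.3],"twist":[0,0,0]},
  {"linear":[0,0,0],"twist":[0,0,0]},
])

```text
time: 15.68
tcp_pos: [0.5726, 0.0233, 0.1289]
orientation: [-2.648, -1.689, 0.001]
ft_force: [0.4, -0.0, -1.2]
finger_gap: 0.0176
```

Request:
play_rows([
  {"linear":[0,0,-0.2],"twist":[0,0,0]},
  {"linear":[0,0,-0.2],"twist":[0,0,0]},
  {"linear":[0,0,-0.2],"twist":[0,0,0]},
  {"linear":[0,0,0],"twist":[0,0,0]},
])

```text
time: 16.18
tcp_pos: [0.5728, 0.0233, 0.1231]
orientation: [-2.649, -1.689, 0.0]
ft_force: [-0.3, 0.1, -1.7]
finger_gap: 0.0173
```

Request:
play_rows([
  {"linear":[0,0,-0.1],"twist":[0,0,0]},
  {"linear":[0,0,0],"twist":[0,0,0]},
])

```text
time: 16.42
tcp_pos: [0.573, 0.0234, 0.1225]
orientation: [2.649, 1.689, 0.001]
ft_force: [-0.4, -0.7, -0.7]
finger_gap: 0.0169
```

Request:
play_rows([
  {"linear":[0,0,-0.1],"twist":[0,0,0]},
  {"linear":[0,0,0],"twist":[0,0,0]},
])

```text
time: 16.68
tcp_pos: [0.573, 0.0234, 0.1225]
orientation: [2.648, 1.689, 0.001]
ft_force: [-2.6, -0.3, 7.9]
finger_gap: 0.0171
```

```bash
python3 k.py k3.png
```

```text
[0.57303716 0.02335663 0.12247577] [-2.84820356  0.4005291   7.8228735 ] [2.64850284e+00 1.68888205e+00 9.27682620e-04]
cover yaw 1.135323017437416
```

View pics/k3.png

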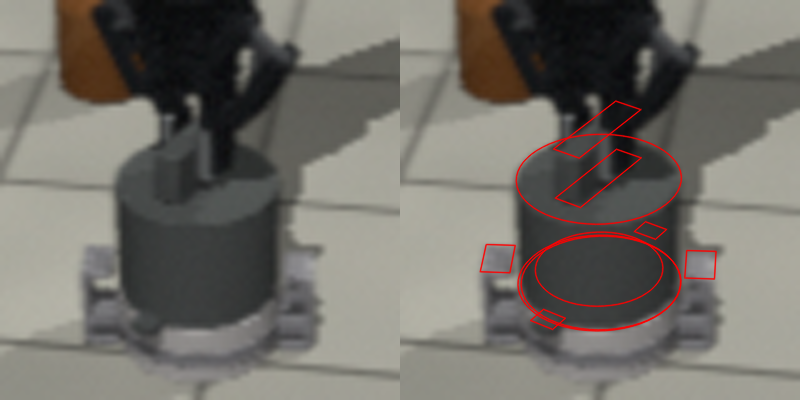

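Contact came at TCP z 0.1225, so the rim is at 0.040 and the cover is seated. I back off 1 mm and turn clockwise.

Request:
play_rows([
  {"linear":[0,0,0.1],"twist":[0,0,-3]},
  {"linear":[0,0,0],"twist":[0,0,-6]},
  {"linear":[0,0,0],"twist":[0,0,-6]},
  {"linear":[0,0,0],"twist":[0,0,-6]},
  {"linear":[0,0,0],"twist":[0,0,-6]},
  {"linear":[0,0,0],"twist":[0,0,-6]},
  {"linear":[0,0,0],"twist":[0,0,-6]},
  {"linear":[0,0,0],"twist":[0,0,-5]},
  {"linear":[0,0,0],"twist":[0,0,0]},
  {"linear":[0,0,0],"twist":[0,0,0]},
])

```text
time: 18.02
tcp_pos: [0.5732, 0.0235, 0.1225]
orientation: [-3.088, -0.576, -0.001]
ft_force: [0.4, 1.2, 0.5]
finger_gap: 0.0172
```

```bash
python3 k.py k4.png; python3 -c "
from plant import env;print(env.sense()['torque'])"
```

```text
[0.57316158 0.02347883 0.12250167] [0.71746446 0.98420227 1.43819175] [-3.08820872e+00 -5.75565163e-01 -1.07758333e-03]
cover yaw 0.36852203739697675
[0.06942162 0.06111158 0.01586299]
```

View pics/k4.png

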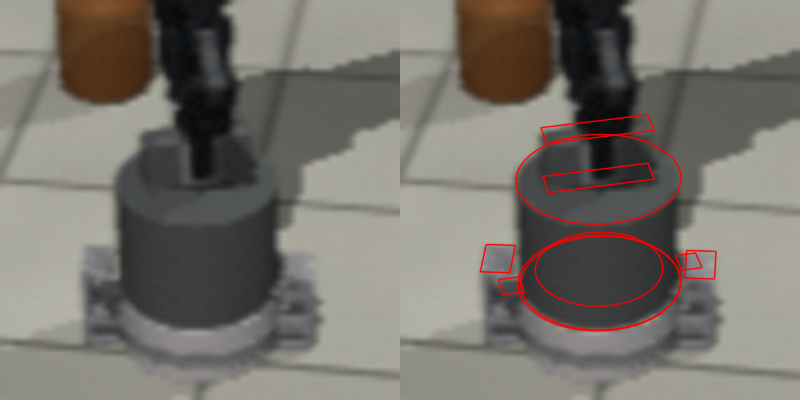

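Request:
play_rows([
  {"linear":[0,0,0],"twist":[0,0,-4]},
  {"linear":[0,0,0],"twist":[0,0,-4]},
  {"linear":[0,0,0],"twist":[0,0,-4]},
  {"linear":[0,0,0],"twist":[0,0,-3]},
  {"linear":[0,0,0],"twist":[0,0,0]},
  {"linear":[0,0,0],"twist":[0,0,0]},
])

```text
time: 18.88
tcp_pos: [0.5731, 0.0233, 0.1225]
orientation: [-3.137, -0.167, -0.001]
ft_force: [0.6, -0.1, 2.9]
finger_gap: 0.0171
```

```bash
python3 k.py k5.png; python3 -c "
from plant import env;print(env.sense()['torque'])"
```

```text
[0.57306475 0.0232912  0.12249664] [-0.22504834  0.17865097  2.51661199] [-3.13702834e+00 -1.66939597e-01 -7.33460073e-04]
cover yaw 0.10633138063254549
[-0.03424928  0.02852136  0.00625827]
```

Request:
play_rows([
  {"linear":[0,0,0],"twist":[0,0,-1]},
  {"linear":[0,0,0],"twist":[0,0,-1]},
  {"linear":[0,0,0],"twist":[0,0,0]},
  {"linear":[0,0,0],"twist":[0,0,0]},
])

```text
time: 19.48
tcp_pos: [0.573, 0.0224, 0.1225]
orientation: [3.138, 0.112, 0.001]
ft_force: [-0.5, -3.4, 4.9]
finger_gap: 0.0171
```

```bash
python3 k.py k6.png; python3 -c "
from plant import env;print(env.sense()['torque'])"
```

```text
[0.57300565 0.02243652 0.12252066] [-0.99155405 -2.21404565  6.22963156] [3.13846461e+00 1.11803278e-01 5.10327213e-04]
cover yaw 0.07121700210251451
[-0.74785508  0.10853254  0.63880864]
```

View pics/k6.png

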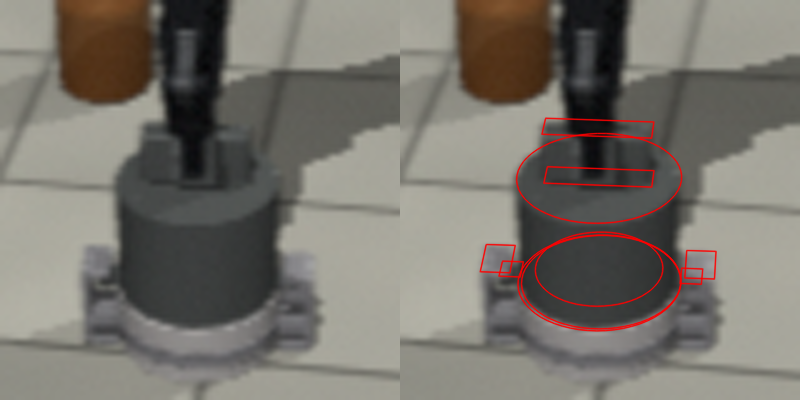

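Request:
play_rows([
  {"linear":[0,0,0],"twist":[0,0,-1]},
  {"linear":[0,0,0],"twist":[0,0,0]},
  {"linear":[0,0,0],"twist":[0,0,0]},
])

```text
time: 19.95
tcp_pos: [0.573, 0.0225, 0.1225]
orientation: [3.139, 0.088, 0.0]
ft_force: [-0.5, -4.2, 5.5]
finger_gap: 0.0173
```

```bash
python3 k.py k7.png; python3 -c "
from plant import env;print(env.sense()['torque'])"
```

```text
[0.57300611 0.02245478 0.1225385 ] [-0.1806212  -4.35201459  5.68756242] [3.13873826e+00 8.82544643e-02 4.68679428e-04]
cover yaw 0.05622081845552996
[-0.81283057  0.19761984  1.19969364]
```

The torque is climbing against the stop walls (1.2 N m), with the yaw at the expected stop of about 0.06 rad. I ease back half a degree, release and rise.

Request:
play_rows([
  {"linear":[0,0,0],"twist":[0,0,0.7]},
  {"linear":[0,0,0],"twist":[0,0,0]},
  {"linear":[0,0,0],"twist":[0,0,0]},
])

```text
time: 20.42
tcp_pos: [0.573, 0.0225, 0.1225]
orientation: [3.139, 0.105, 0.0]
ft_force: [-0.5, -5.3, 5.5]
finger_gap: 0.0175
```

Request:
play_rows([
  {"linear":[0,0,0],"twist":[0,0,0]},
  {"linear":[0,0,0],"twist":[0,0,0]},
  {"linear":[0,0,0],"twist":[0,0,0]},
  {"linear":[0,0,0],"twist":[0,0,0]},
  {"linear":[0,0,0],"twist":[0,0,0]},
  {"linear":[0,0,2],"twist":[0,0,0]},
  {"linear":[0,0,3],"twist":[0,0,0]},
  {"linear":[0,0,4],"twist":[0,0,0]},
  {"linear":[0,-4,3],"twist":[0,0,0]},
  {"linear":[-2,-5,2],"twist":[0,0,0]},
  {"linear":[-2,-5,0],"twist":[0,0,0]},
  {"linear":[0,0,0],"twist":[0,0,0]},
], jaw=100)

```text
time: 21.92
tcp_pos: [0.5308, -0.1223, 0.263]
orientation: [3.138, 0.089, -0.0]
ft_force: [-0.2, 0.2, 0.1]
finger_gap: 0.0855
```

Request:
play_rows([
  {"linear":[-2,-5,0],"twist":[0,0,0]},
  {"linear":[-2,-4,0],"twist":[0,0,0]},
  {"linear":[0,0,0],"twist":[0,0,0]},
  {"linear":[0,0,0],"twist":[0,0,0]},
])

```text
time: 22.42
tcp_pos: [0.4935, -0.2053, 0.2622]
orientation: [-3.139, -0.105, -0.001]
ft_force: [-1.1, 1.2, 0.4]
finger_gap: 0.0856
```

Run:
```python
from ov import *
s=vision.snapshot("side");t=vision.snapshot("top");e=env.sense();print(e["time"],e["tcp_pos"])
V=cover(np.array([.573,.023]),.065,.04);T=tub([.574,.0235],.087)
A=np.hstack([crop(s,270,220,34,6),draw(s,V+T,270,220,34,6)]);B=np.hstack([crop(t,270,206,34,6)[:190*2:,:],draw(t,V+T,270,206,34,6)[:380,:]])
cv2.imwrite("pics/l1.png",A[:, :800]);cv2.imwrite("pics/l2.png",B[:,:800]);cv2.imwrite("pics/l3.png",s["image"][:,:,::-1]);cv2.imwrite("pics/l4.png",t["image"][:,:,::-1])
```

```text
22.525 [ 0.49379973 -0.20480139  0.26215155]
```

View pics/l1.png

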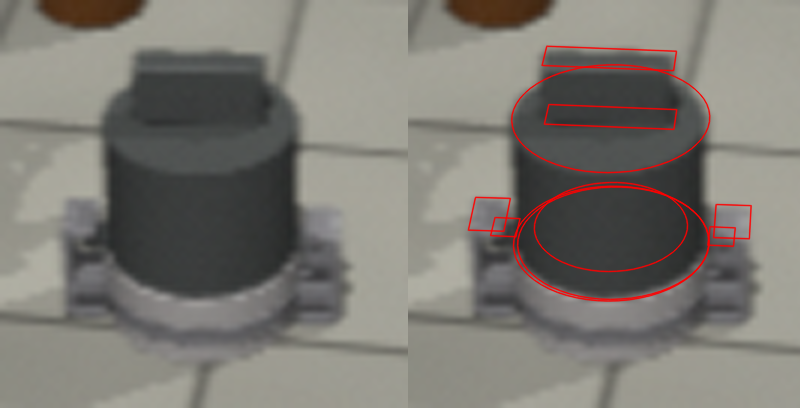

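View pics/l2.png

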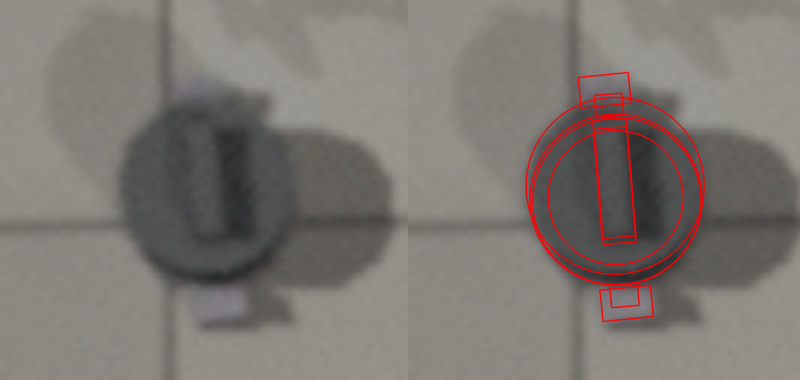

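View pics/l3.png

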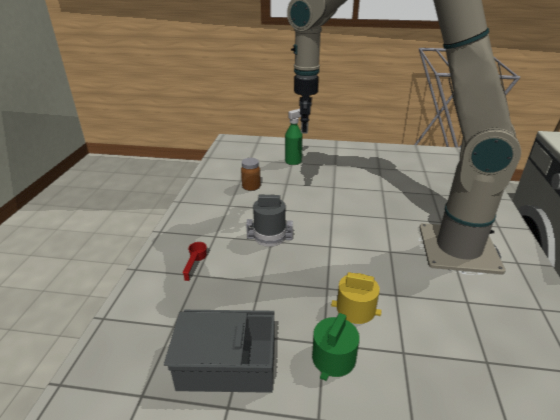

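The cover sits level on the shoulder (rim front at y≈297 against 298 in the overlay). The bar lies in line with the hooks, the gripper is clear and the bystanders are unmoved.

```bash
python3 -c "
from plant import env;print(env.sign_off())"
```

```text
the job is handed in; nothing more can be done
None
```

The job is done and handed in at 22.5 s; it reports no verdict. I stood the canister in the tub, put the grey cover over it, turned it clockwise to the stops, then released and moved the arm clear.

**Last checks:**
- **Canister:** it touched the tub floor at the expected height. The top view before covering showed it upright and within a few mm of the tub's axis. It can't be seen now that the cover is on.
- **Cover seating:** the rim came to rest at about 40 mm, the shoulder height, and the cover looks level and centred in both views.
- **Twist:** the turning torque rose to 1.2 N m at yaw 0.056 rad. The tub's measured yaw is 0.087, so that is about where the stop walls should be. I eased the gripper back 0.7° before releasing, and the bar still lines up with the hooks.
- **Surroundings:** nothing touches the robot, and the caddy, spray bottle, jar and scoop look unmoved in the side view.

**Disagreement between cameras:** the two views differed by 2–5 mm (most on the canister at the start, 1–3 mm on the tub). I used values in between, and the contact forces gave no sign of a misfit.

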